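# Tip exposed film rolls into the tilt-out bin

## Robot

A 6-joint arm with a two-finger parallel gripper is mounted at the origin on the work surface. World frame = base frame: x ahead of the robot, y to its left, z up, the work surface at z = 0. Lengths are in m, angles in rad, forces in N, time in s.
With the tool pointing down it reaches from about 0.35 to 0.85 m from the base axis. Payload 8.1 kg.
Tool frame: the origin (TCP) lies at the very end of the fingers, on their centre line; the grasp point (between the pads) lies 19 mm behind it; z points along the fingers, y is the direction in which the jaws open and shut (so a half turn about z gives the same grasp; the last joint's range is limited). The gripper opens to 93 mm and grips with 3 to 60 N. Pads are 15 mm wide; open, the fingers measure 128 mm over their backs; the gripper's body (75 mm by 188 mm) begins 65 mm behind the grasp point.
Start: joints at [1.034, 0.13, 1.488, -0, 1.523, -0.085], TCP at [0.262, 0.54, 0.219] pointing down, gripper open.
Joint ranges: [-2.96, 2.96], [-0.89, 2.26], [0.02, 2.5], [-1.34, 4.48], [0, 2.73], [-2.66, 2.66]. Speed limits (rad/s): [2.39, 2.39, 2.79, 3.14, 3.14, 3.14].

## Interface

Orientations are given as a rotation vector (axis times angle).
In Python, from plant import * gives the robot as it stands.
- The arm moves only by the tool apply_moves, never from a script. Its argument "commands" is one flat list of numbers, 7 for each row, row after row: the shift along the world's x, y, z in cm, then the turn, a rotation vector about the world's x, y, z in rad, then the finger opening in cm, from 0 to 9.3. A call has 1 to 8 rows; each row shifts and turns the pose as measured when the row begins; what a row does not reach is not made up. A row lasts 1/8 s, in which the tool goes at most 62.5 mm and 10.7 degrees, less where a joint would pass 70% of its speed; a pose out of reach is approached as far as the arm can. A call with a gripper value outside its range is refused whole. The fingers move at their own pace and stop on an object; "squeeze" is the grip in N (left out, the last holds). Time passes only in rows, so rows that do not move let the fingers close. It gives the time, the measured TCP pose, the force and the opening at its end, in the units of the state.
- read_state(): the state, without advancing time (a new reading comes with each control period).
- read_camera(name): name is "scene" or "top" or "wrist"; returns (picture, depth): 420x560x3 uint8, blue, green, red; 420x560 float32, m along the optical axis (not along the pixel's ray), 0 where there is no reading.
- camera_model(name): a dict with "intrinsics" (3x3 intrinsics, pixels), "R" (3x3) and "t" (3): a world point X has camera coordinates R X + t. Camera axes: x right, y down, z forward; pixel columns grow to the right and rows downward; lengths in m; the calibration is good to about 2 mm. A picture is of the moment at which its call begins: read the wrist's pose just before it. camera_model takes no time and is no camera call; for the wrist camera it gives the pose at the moment of the call.
- close_job(): hands the job in, once; it reports no verdict.
Trained networks look in the newest picture that a camera, given by its name, has taken for a name from the list of things; names that differ only in an ending like _2 or _b are one class to them, and where a whole thing is asked for, a point or a joint stands for the part that bears it (a point fixed in the world has none). Each returns a list of dicts, best first, with "conf" (0 to 1); they miss things now and then, are a little off and sometimes report something else, mostly with a low value. They report only what shows in the picture. A call takes as long as a camera call.
- find_in(query, camera): "point" ([x, y, z] in m, in the coordinates of the camera as it stood for that picture, good to about 4 mm: the middle of the surface that is visible of it).
- cut_out(query, camera): "mask" (420x560 bool, what is visible of it).
- spot_point(query, camera): "point" ([x, y, z] in m, in the coordinates of the camera as it stood for that picture, good to about 4 mm: a listed point, or the origin of a listed thing).
The state is a dict: "t": time; "q": joint angles; "dq": joint speeds; "joint_torque": joint torques, N m; "tool_pos": TCP position; "orientation": TCP orientation; "force": force on the tool from outside, world axes, zero at the start; "wrist_torque": the same for the moment, N m; "opening": finger opening in m.
Only numpy, scipy, OpenCV 4.12 (cv2) and the standard library are available. Lean on these libraries where they do the work, as an engineer would, in place of code of your own. Each camera call takes 0.05 s, during which the arm holds its last target. There are 200 camera calls.

## Task

Pull the blue front of the tilt-out film bin open all the way to its stop. Then lift the wooden-handled scoop tray with the four film rolls in it and tip all four into the open bin. Leave the bin fully open with the rolls inside, set the empty tray back down flat on the ledge, and do not disturb the lens, filters or blower on the wooden riser.

Things in the scene. Friction and masses are not known exactly. Their poses are not given: they have to be found in the camera images.
- bin_case: fixed light-wood case of the tilt-out bin, 125 deep x 204 wide x 165 mm high, closed top, open front; origin at the middle of its lower front edge on the ledge; x points to its back, y along its width, z up (the blue front is at its -x side)
- bin_front (a joint): hinge of the blue front with its white tub, in rad: 0 is shut, it grows as the top of the front tilts out towards the case's -x; the stop is at 0.7. It starts shut or just ajar. The hinge has light friction (about 2 N at the handle) and the front stays where it is left
- bin_hinge (a point): middle of the hinge line, 12 mm above the ledge at the case's front plane; axes turn with the front, along the case's when shut (hinge line is y). In these axes: front panel x -12 to 0, 200 mm wide, z 0 to 148; behind it the white open-topped tub, 180 mm wide, 5 mm walls, floor x 0 to 85, back wall 85 mm high, sides stepping down from 140 mm at the front to 85 mm at the back
- bin_handle (a point): middle of the steel bar handle of the blue front: round bar 12 mm thick, 100 mm long along y, on two short slanted end posts; its centreline is 33 mm in front of the outer face and 12 mm above the top edge of the panel; from the hinge x -45, z 160 mm in axes that turn with the front (172 mm above the ledge when shut, 105 mm and 137 mm before the front plane when fully open)
- bin_mouth (a point): middle of the tub's upper opening, turning with the front, at x 45, z 115 mm from the hinge. Fully open it lies 40 mm in front of the case's front plane, 129 mm above the ledge; the clear opening then reaches from the front plane to 95 mm in front of it, where the front's top edge stands 125 mm above the ledge; 170 mm wide inside
- tray: loose aluminium scoop tray, x -81 to 80, 80 wide (y) mm, about 220 g empty; 4 mm walls 36 mm high; origin under its middle, z up. The -x end is open: its 4 mm floor ramps up 12 mm over the last 44 mm to the lip, so rolls stay in while it is level. They roll out when the lip is tipped down over 20 degrees; 50 degrees surely empties it. Wooden handle bar above, on a post at the +x end
- tray_grip (a point): point to grip on the wooden handle bar, 68 mm above the tray's underside over its middle: the bar is 16 mm wide (y) and 18 mm high, runs from x -32 to 80 mm; the rolls' tops lie 39 mm below this point; axes as the tray's
- tray_lip (a point): middle of the tray's pouring lip, at x -81, z 14 mm from its origin; axes as the tray's
- roll1: roll of medium-format film, a cylinder 62 mm long and 25 mm across, about 30 g, black ends, yellow or green wrapper with a white band; starts lying crosswise in the tray; origin at its centre, y along its axis
- roll2: roll of medium-format film, a cylinder 62 mm long and 25 mm across, about 30 g, black ends, yellow or green wrapper with a white band; starts lying crosswise in the tray; origin at its centre, y along its axis
- roll3: roll of medium-format film, a cylinder 62 mm long and 25 mm across, about 30 g, black ends, yellow or green wrapper with a white band; starts lying crosswise in the tray; origin at its centre, y along its axis
- roll4: roll of medium-format film, a cylinder 62 mm long and 25 mm across, about 30 g, black ends, yellow or green wrapper with a white band; starts lying crosswise in the tray; origin at its centre, y along its axis
- riser: fixed three-step wooden riser, 195 deep x 220 wide x 105 mm high, steps 65 mm deep and 35 mm high rising to +x; origin under its middle
- lens: black prime lens standing on the riser's top step, 67 mm across, 60 mm high; origin at its underside; leave alone
- filter1: filter in a clear plastic case, 60 x 72 x 16 mm, on the riser's middle step; origin at its underside; leave alone
- filter2: amber filter in a clear plastic case, 60 x 72 x 16 mm, on the riser's middle step; origin at its underside; leave alone
- blower: blue blower standing nozzle up on the riser's lowest step, 60 mm across, 115 mm high; origin at its underside; leave alone
- camera_case: fixed camera case with closed lid, 200 x 250 x 127 mm; origin under its middle

How it is judged:
On the way, in this order (a step that is already met when the one before it is completed fails the run):
1. the bin's front is pulled open to its stop (within 0.06 rad) while all four rolls are still in the tray (value of joint bin_front above 0.64 rad and x of roll1 in the frame of tray between -0.09 and 0.075 m and y of roll1 in the frame of tray between -0.04 and 0.04 m and z of roll1 in the frame of tray between 0 and 0.05 m and x of roll2 in the frame of tray between -0.09 and 0.075 m and y of roll2 in the frame of tray between -0.04 and 0.04 m and z of roll2 in the frame of tray between 0 and 0.05 m and x of roll3 in the frame of tray between -0.09 and 0.075 m and y of roll3 in the frame of tray between -0.04 and 0.04 m and z of roll3 in the frame of tray between 0 and 0.05 m and x of roll4 in the frame of tray between -0.09 and 0.075 m and y of roll4 in the frame of tray between -0.04 and 0.04 m and z of roll4 in the frame of tray between 0 and 0.05 m), for 0.2 s.
2. the tray is lifted clear of the ledge with all four rolls in it and the bin still open (all of step 1 and height (world z) of tray above 0.05 m), for 0.2 s.
3. all four rolls are inside the bin's tub (value of joint bin_front above 0.64 rad and x of roll1 in the frame of bin_hinge between 0 and 0.085 m and y of roll1 in the frame of bin_hinge between -0.085 and 0.085 m and z of roll1 in the frame of bin_hinge between 0 and 0.13 m and x of roll2 in the frame of bin_hinge between 0 and 0.085 m and y of roll2 in the frame of bin_hinge between -0.085 and 0.085 m and z of roll2 in the frame of bin_hinge between 0 and 0.13 m and x of roll3 in the frame of bin_hinge between 0 and 0.085 m and y of roll3 in the frame of bin_hinge between -0.085 and 0.085 m and z of roll3 in the frame of bin_hinge between 0 and 0.13 m and x of roll4 in the frame of bin_hinge between 0 and 0.085 m and y of roll4 in the frame of bin_hinge between -0.085 and 0.085 m and z of roll4 in the frame of bin_hinge between 0 and 0.13 m), for 0.2 s.
At the end, for the whole second after the job is handed in: The bin's front stands open within 0.06 rad of its stop (joint above 0.64), all four rolls lie at rest inside its tub, and the empty tray stands flat on the ledge (upright within 0.06 rad, underside within 6 mm of the ledge), released and at rest (all of step 3 and linear speed of each of roll1, roll2, roll3, roll4 below 0.03 m/s and height (world z) of tray between -0.005 and 0.006 m and angle between tray's own z axis and vertical below 0.06 rad and linear speed of tray below 0.02 m/s); the robot touches nothing.
It fails at once if the lens, a filter or the blower is moved by more than 20 mm or tipped over (distance of any of lens, filter1, filter2, blower from where it was at the start of the episode above 0.02 m or angle between any of lens, filter1, filter2, blower's own z axis and vertical above 0.5 rad).
It also fails if it takes over 72 s, if anything falls off the work surface, if the arm or the gripper's body presses on something with over 40 N, if the wrist force passes 120 N, or if a joint passes its speed limit or range.

## Working session

There is one attempt and no reset: what is moved stays moved. The work goes in short steps, Python scripts to look and compute and a tool call to move; the robot and the scene stay as the last step left them, time stands still between calls to the robot, and variables do not carry over. Pictures are saved under pics/ and viewed, about 8 in all and at most 12, crops included, and the job is handed in when it is done.

Besides the shell and the picture viewer there is one more tool, called after ">>>" as name(argument=value, ...) on one line, values as JSON. apply_moves: Moves the arm, as the interface text tells. Its arguments: {"type":"object","properties":{"commands":{"type":"array"},"squeeze":{"type":"number"}},"required":["commands"]}

```bash
mkdir -p pics; cat > h.py <<'E'
from plant import *
import numpy as np, cv2
from scipy.spatial.transform import Rotation as Rn
def w(p,m): return m["R"].T@(np.array(p)-m["t"])
def look(cam,fn,qs=(),pts=()):
    m=camera_model(cam); im,d=read_camera(cam)
    if fn: cv2.imwrite("pics/"+fn,im)
    for q in qs:
        for r in find_in(q,cam)[:2]: print(cam,"find",q,round(r["conf"],2),np.round(w(r["point"],m),3))
    for q in pts:
        for r in spot_point(q,cam)[:2]: print(cam,"spot",q,round(r["conf"],2),np.round(w(r["point"],m),3))
    return im,d,m
def cloud(d,m):
    v,u=np.mgrid[:d.shape[0],:d.shape[1]];K=m["intrinsics"]
    P=np.stack([(u-K[0,2])/K[0,0]*d,(v-K[1,2])/K[1,1]*d,d],-1)
    return (P-m["t"])@m["R"]
E
python3 - <<'E'
from h import *
s=read_state();print({k:np.round(v,3) for k,v in s.items()})
ims=[]
for c in("scene","top"):
    im,d,m=look(c,None,(),("bin_case","bin_hinge","bin_handle","bin_mouth","tray","tray_grip","tray_lip","riser","blower","lens","camera_case"))
    cv2.imwrite(f"pics/{c}0.png",im)
E
```

```text
{'t': np.float64(0.0), 'q': array([ 1.034,  0.131,  1.489, -0.   ,  1.523, -0.085]), 'dq': array([-0.002,  0.   ,  0.001, -0.   ,  0.001,  0.001]), 'joint_torque': array([ 1.0000e-03, -5.5985e+01, -4.9175e+01,  7.7000e-02,  3.5000e-02,
       -0.0000e+00]), 'tool_pos': array([0.262, 0.539, 0.218]), 'orientation': array([-7.040e-01, -3.061e+00,  3.000e-03]), 'force': array([ 0.542, -0.324,  0.101]), 'wrist_torque': array([-0.058, -0.026, -0.007]), 'opening': np.float64(0.093)}
scene spot bin_case 0.93 [ 0.625  0.217 -0.002]
scene spot bin_case 0.2 [ 0.604 -0.197  0.012]
scene spot bin_handle 0.76 [0.575 0.213 0.169]
scene spot bin_mouth 0.82 [0.666 0.227 0.13 ]
scene spot tray 0.84 [ 0.626 -0.2   -0.002]
scene spot tray 0.69 [ 0.626  0.216 -0.002]
scene spot tray_grip 0.95 [ 0.623 -0.202  0.065]
scene spot tray_grip 0.53 [ 0.68  -0.221  0.018]
scene spot tray_lip 0.74 [ 0.548 -0.179  0.016]
scene spot tray_lip 0.31 [ 0.635 -0.208  0.014]
scene spot riser 0.86 [ 0.427 -0.524 -0.004]
scene spot blower 0.71 [ 0.629  0.214 -0.002]
scene spot blower 0.56 [ 0.365 -0.51   0.031]
scene spot lens 0.67 [ 0.5   -0.523  0.104]
scene spot camera_case 0.75 [ 0.488  0.565 -0.001]
scene spot camera_case 0.59 [0.665 0.228 0.132]
top spot bin_case 0.97 [0.627 0.215 0.002]
top spot bin_case 0.57 [ 0.608 -0.2    0.015]
top spot bin_hinge 0.9 [0.626 0.215 0.015]
top spot bin_hinge 0.19 [0.621 0.217 0.001]
top spot bin_handle 0.56 [0.574 0.21  0.171]
top spot bin_handle 0.17 [ 0.608 -0.2    0.014]
top spot bin_mouth 0.91 [0.668 0.229 0.125]
top spot tray 0.58 [ 0.623 -0.207  0.004]
top spot tray_grip 0.58 [ 0.629 -0.205  0.067]
top spot tray_lip 0.96 [ 0.554 -0.182  0.016]
top spot tray_lip 0.63 [ 0.431 -0.483  0.067]
top spot riser 0.92 [ 0.428 -0.522  0.002]
top spot blower 0.91 [ 0.363 -0.511  0.038]
top spot lens 0.8 [ 0.493 -0.529  0.106]
top spot camera_case 0.75 [0.491 0.563 0.002]
top spot camera_case 0.3 [0.664 0.227 0.124]
```

View pics/scene0.png

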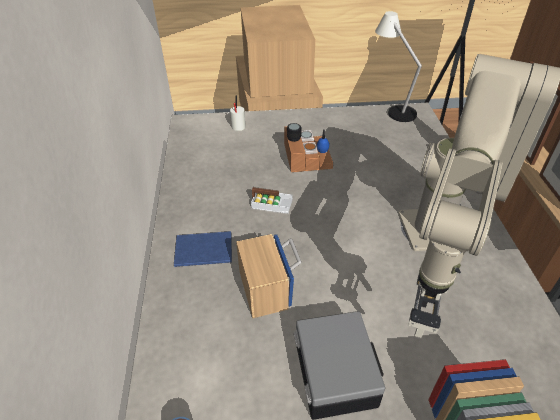

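View pics/top0.png

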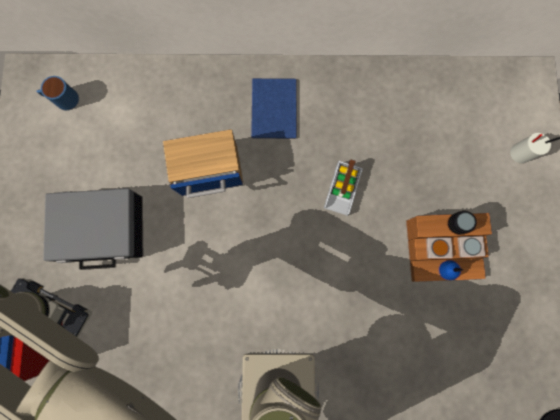

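```bash
python3 - <<'E'
from h import *
im,d,m=look("top",None)
P=cloud(d,m);np.save("P.npy",P)
for q in("bin_handle","tray_grip","tray","bin_case"):
    for r in cut_out(q,"top")[:1]:
        M=r["mask"]&(d>0);X=P[M];print(q,r["conf"],M.sum(),np.round(np.percentile(X,[2,50,98],0),3).tolist())
        if q=="bin_case":
            T=X[abs(X[:,2]-.165)<.008][:,:2]; print("top",cv2.minAreaRect((T*1000).astype(np.float32)))
        if q=="bin_handle": 
            T=X[X[:,2]>.165];print("h",T.mean(0),cv2.minAreaRect((T[:,:2]*1000).astype(np.float32)))
# tray bar
r=(abs(P[...,0]-.63)<.12)&(abs(P[...,1]+.2)<.1)&(d>0)
T=P[r&(P[...,2]>.06)&(P[...,2]<.1)]; print("bar",len(T),T.mean(0),cv2.minAreaRect((T[:,:2]*1000).astype(np.float32)))
T=P[r&(P[...,2]>.008)]; print("tray",len(T),cv2.minAreaRect((T[:,:2]*1000).astype(np.float32)))
E
```

```text
bin_handle 0.6 1227 [[0.566, 0.119, 0.001], [0.61, 0.216, 0.141], [0.668, 0.309, 0.178]]
h [0.57567489 0.20618729 0.17400015] ((592.1212768554688, 207.80616760253906), (54.63661193847656, 158.46224975585938), 5.496937274932861)
tray_grip 0.66 811 [[0.545, -0.258, 0.0], [0.6, -0.204, 0.018], [0.702, -0.152, 0.08]]
tray 0.68 966 [[0.545, -0.259, -0.002], [0.609, -0.206, 0.017], [0.706, -0.153, 0.08]]
bin_case 0.55 4166 [[0.574, 0.122, 0.019], [0.663, 0.222, 0.164], [0.751, 0.322, 0.175]]
top ((658.62158203125, 223.35597229003906), (183.54684448242188, 204.68724060058594), 10.65577220916748)
bar 197 [ 0.64739385 -0.21310254  0.07659696] ((648.042724609375, -213.8577880859375), (16.71240997314453, 111.05897521972656), 72.3652114868164)
tray 1103 ((643.7357177734375, -197.92953491210938), (216.07215881347656, 139.36973571777344), 1.5106898546218872)
```

The scene view shows the bin at about (265,275), the tray with its rolls at (271,201) and the riser at (305,150). In the top view the handle is at (207,188) and the tray at (345,187), and the networks' points agree with both. Bin yaw is about +10°, tray yaw about -17.6°. Next I go above the handle.

>>> apply_moves(commands=[1,-4,5,0,0,-0.12,5,4.5,-4.5,0.5,0,0,-0.12,5,4.5,-4.5,0,0,0,-0.12,5,4.5,-4.5,0,0,0,-0.12,5,4.5,-4.5,0,0,0,-0.12,5,4.5,-4.5,0,0,0,-0.12,5,4,-4,0,0,0,-0.12,5,3.5,-3,0,0,0,-0.1,5])

```text
t: 2.45
tool_pos: [0.5702, 0.2039, 0.2737]
orientation: [2.041, 2.387, 0.004]
force: [0.8, 0.6, -0.1]
opening: 0.0498
```

```bash
cat > st.py <<'E'
from h import *
s=read_state();R=Rn.from_rotvec(s["orientation"]).as_matrix()
print("t",round(float(s["t"]),2),"p",np.round(s["tool_pos"],4),"y",np.round(R[:,1],3),"yaw",np.round(np.degrees(np.arctan2(R[1,1],R[0,1])),1),"z",np.round(R[:,2],3),"F",np.round(s["force"],1),"op",round(float(s["opening"]),4),"q",np.round(s["q"],2))
E
python3 - <<'E'
import st
from h import *
im,d,m=look("wrist","w1.png",("bin_handle",),("bin_handle","bin_case","bin_mouth"))
E
```

```text
t 2.45 p [0.5702 0.2039 0.2737] y [0.988 0.155 0.003] yaw 8.9 z [ 0.002  0.002 -1.   ] F [ 0.8  0.6 -0.1] op 0.0498 q [0.26 0.13 1.39 0.   1.62 0.1 ]
wrist find bin_handle 0.87 [0.602 0.23  0.155]
wrist spot bin_handle 0.69 [0.571 0.208 0.167]
wrist spot bin_case 0.94 [0.627 0.218 0.   ]
wrist spot bin_mouth 0.32 [ 0.544 -0.182  0.014]
```

View pics/w1.png

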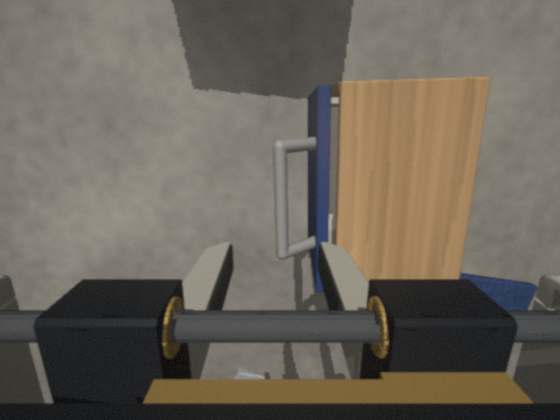

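```bash
python3 - <<'E'
from h import *
im,d,m=look("wrist",None)
P=cloud(d,m)
r=(d>0)&(abs(P[...,0]-.575)<.03)&(abs(P[...,1]-.208)<.07)&(P[...,2]>.155)&(P[...,2]<.19)
T=P[r];print(len(T));np.save("hp.npy",T)
for y in np.arange(.15,.28,.01):
    S=T[(abs(T[:,1]-y)<.005)]
    if len(S): print(round(y,2),len(S),np.round([S[:,0].min(),np.median(S[:,0]),S[:,0].max(),S[:,2].max()],4))
r=(d>0)&(abs(P[...,2]-.165)<.004)&(P[...,0]>.6);T=P[r][:,:2]
print(cv2.minAreaRect((T*1000).astype(np.float32)))
for y in np.arange(.14,.30,.02):
    S=T[abs(T[:,1]-y)<.004]
    if len(S):print(y,S[:,0].min())
E
```

```text
2324
0.16 178 [0.5775 0.5887 0.6047 0.1759]
0.17 236 [0.575  0.5873 0.605  0.1764]
0.18 130 [0.5732 0.5795 0.5861 0.176 ]
0.19 137 [0.5716 0.5779 0.5842 0.1764]
0.2 138 [0.5699 0.5762 0.5826 0.1763]
0.21 141 [0.5674 0.5743 0.5808 0.1761]
0.22 157 [0.5658 0.5722 0.5791 0.1764]
0.23 163 [0.5641 0.5707 0.6049 0.1759]
0.24 179 [0.5625 0.5695 0.6049 0.1762]
0.25 210 [0.5599 0.5682 0.605  0.1764]
0.26 444 [0.5593 0.5759 0.6049 0.176 ]
0.27 174 [0.5679 0.5984 0.605  0.167 ]
0.28 37 [0.5962 0.6001 0.6049 0.1603]
((668.0573120117188, 237.34092712402344), (160.19631958007812, 184.04437255859375), 10.619555473327637)
0.16 0.6004539535486458
0.18 0.6325086408697588
0.19999999999999998 0.6287213371150305
0.21999999999999997 0.6249780901742057
0.23999999999999996 0.6214824350617918
0.25999999999999995 0.6171974298700734
0.2799999999999999 0.6134490348088489
```

The wrist view shows the bar at about (281,200), parallel to the panel. The front is slightly ajar, with a gap visible at (333,150). The bar centre is near (0.5745, 0.208, 0.170), at yaw 10.6°. I'll descend and grip.

>>> apply_moves(commands=[0.4,0.4,-1,0,0,0.03,3,0,0,-3,0,0,0,3,0,0,-3,0,0,0,3,0,0,-2.5,0,0,0,3,0,0,-2.3,0,0,0,3,0,0,0,0,0,0,3], squeeze=12)

```text
t: 3.5
tool_pos: [0.5679, 0.2183, 0.1501]
orientation: [-1.972, -2.445, -0.005]
force: [-0.7, 0.2, 0.2]
opening: 0.0302
```

```bash
python3 st.py
```

```text
t 3.5 p [0.5679 0.2183 0.1501] y [0.977 0.212 0.002] yaw 12.2 z [ 0.001  0.003 -1.   ] F [-0.7  0.2  0.2] op 0.0302 q [0.28 0.19 1.55 0.   1.4  0.07]
```

>>> apply_moves(commands=[0.5,-0.5,0.2,0,0,-0.02,3,0,0,0,0,0,0,0.5,0,0,0,0,0,0,0.5,0,0,0,0,0,0,0.5,0,0,0,0,0,0,0.5], squeeze=12)

```text
t: 4.12
tool_pos: [0.5746, 0.2144, 0.1558]
orientation: [1.994, 2.425, 0.012]
force: [-0.1, 0.5, -3.1]
opening: 0.0114
```

```bash
python3 st.py; python3 - <<'E'
import numpy as np
n=np.array([np.cos(.185),np.sin(.185)])
for th in (.05,.2,.35,.5,.6,.7,.73):
    c,s=np.cos(th),np.sin(th); x=-45*c-160*s; z=12-45*s+160*c
    print(th,np.round(np.r_[x*n,z],1))
E
```

```text
t 4.12 p [0.5746 0.2144 0.1558] y [0.981 0.193 0.007] yaw 11.1 z [ 0.006  0.005 -1.   ] F [-0.1  0.5 -3.1] op 0.0114 q [0.27 0.19 1.53 0.   1.41 0.08]
0.05 [-52.   -9.7 169.6]
0.2 [-74.6 -14.  159.9]
0.35 [-95.5 -17.9 146.9]
0.5 [-114.2  -21.4  130.8]
0.6 [-125.3  -23.5  118.6]
0.7 [-135.1  -25.3  105.4]
0.73 [-137.8  -25.8  101.2]
```

>>> apply_moves(commands=[-1.1,-0.2,-0.45,0,0,0,0.5,-1.1,-0.2,-0.5,0,0,0,0.5,-1.05,-0.2,-0.6,0,0,0,0.5,-1.05,-0.2,-0.7,0,0,0,0.5,-0.95,-0.2,-0.8,0,0,0,0.5,-0.9,-0.2,-0.8,0,0,0,0.5,0,0,0,0,0,0,0.5])

```text
t: 5.0
tool_pos: [0.5098, 0.2024, 0.1168]
orientation: [1.992, 2.423, 0.02]
force: [2.3, 0.6, -4.7]
opening: 0.0115
```

```bash
python3 st.py
```

```text
t 5.0 p [0.5098 0.2024 0.1168] y [0.981 0.194 0.013] yaw 11.2 z [ 0.012  0.007 -1.   ] F [ 2.3  0.6 -4.7] op 0.0115 q [0.28 0.05 1.76 0.   1.32 0.09]
```

>>> apply_moves(commands=[-0.6,-0.1,-0.6,0,0,0,0.5,-0.55,-0.1,-0.65,0,0,0,0.5,-0.5,-0.1,-0.7,0,0,0,0.5,-0.5,-0.1,-0.7,0,0,0,0.5,-0.3,-0.1,-0.4,0,0,0,0.5,0,0,0,0,0,0,0.5])

```text
t: 5.75
tool_pos: [0.4905, 0.1987, 0.0905]
orientation: [1.986, 2.416, 0.04]
force: [-1.1, -0.0, -3.8]
opening: 0.0117
```

```bash
python3 - <<'E'
import st
from h import *
look("top","t2.png",(),("bin_handle","bin_mouth","bin_hinge"))
E
```

```text
t 5.75 p [0.4905 0.1987 0.0905] y [0.981 0.193 0.028] yaw 11.1 z [ 0.027  0.011 -1.   ] F [-1.1 -0.  -3.8] op 0.0117 q [0.29 0.01 1.85 0.   1.25 0.09]
top spot bin_handle 0.62 [0.488 0.191 0.109]
top spot bin_handle 0.23 [ 0.493 -0.528  0.106]
top spot bin_mouth 0.89 [0.587 0.214 0.125]
top spot bin_mouth 0.37 [0.625 0.213 0.016]
top spot bin_hinge 0.62 [0.622 0.213 0.01 ]
```

>>> apply_moves(commands=[-0.5,-0.1,-0.6,0,0,0,0.5,-0.4,-0.1,-0.6,0,0,0,0.5,0,0,0,0,0,0,0.5])

```text
t: 6.32
tool_pos: [0.4911, 0.199, 0.0866]
orientation: [1.978, 2.405, 0.066]
force: [0.2, 0.0, -3.3]
opening: 0.0113
```

```bash
python3 st.py
```

```text
t 6.33 p [0.4911 0.199  0.0866] y [0.98  0.193 0.05 ] yaw 11.1 z [ 0.047  0.016 -0.999] F [ 0.2  0.  -3.3] op 0.0113 q [ 0.29 -0.    1.88  0.    1.22  0.09]
```

>>> apply_moves(commands=[0,0,0,0,0,0,2.2,0,0,0,0,0,0,2.2,0,0,1,0,0,0,2.2,0,0,2,0,0,0,2.2,0,0,4,0,0,0,2.2,0,0,5,0,0,0,4,0,0,4,0,-0.05,0,4,1,-3,1,0,0,0,4])

```text
t: 7.32
tool_pos: [0.4946, 0.1677, 0.2591]
orientation: [1.954, 2.382, 0.099]
force: [1.2, -0.5, -0.7]
opening: 0.0398
```

```bash
python3 - <<'E'
import st
from h import *
look("top","t3.png",(),("bin_handle","bin_mouth"))
im,d,m=look("wrist","w3.png",(),("bin_handle","bin_mouth","bin_hinge"))
P=cloud(d,m)
r=(d>0)&(abs(P[...,0]-.49)<.03)&(abs(P[...,1]-.195)<.04)&(P[...,2]>.06)&(P[...,2]<.13)
T=P[r]; print("bar",len(T), np.round(np.percentile(T,[2,50,98],0),3))
E
```

```text
t 7.33 p [0.4946 0.1677 0.2591] y [0.977 0.195 0.087] yaw 11.3 z [ 0.086  0.012 -0.996] F [ 1.2 -0.5 -0.7] op 0.0398 q [ 0.23 -0.18  1.73 -0.01  1.51  0.04]
top spot bin_handle 0.69 [0.627 0.214 0.   ]
wrist spot bin_handle 0.71 [0.486 0.192 0.103]
wrist spot bin_mouth 0.73 [0.589 0.212 0.13 ]
wrist spot bin_hinge 0.71 [0.49  0.193 0.101]
wrist spot bin_hinge 0.67 [0.622 0.219 0.006]
bar 980 [[0.48  0.157 0.106]
 [0.49  0.198 0.11 ]
 [0.519 0.234 0.117]]
```

>>> apply_moves(commands=[1.6,-4.7,-0.5,0,0.085,0,5,1.6,-4.7,-0.5,0,0,0.15,5,1.6,-4.7,-0.5,0,0,0.15,5,1.6,-4.7,-0.5,0,0,0.15,5,1.6,-4.7,-0.5,0,0,0.15,5,1.6,-4.7,-0.5,0,0,0.15,5,1.6,-4.7,-0.5,0,0,0.15,5,1.6,-4,-0.5,0,0,0.15,5])

```text
t: 8.68
tool_pos: [0.6202, -0.204, 0.2046]
orientation: [-0.436, -3.085, 0.012]
force: [-0.0, -0.3, 0.0]
opening: 0.0501
```

```bash
python3 - <<'E'
import st
from h import *
im,d,m=look("wrist","w4.png",(),("tray_grip","tray_lip"))
P=cloud(d,m)
r=(d>0)&(abs(P[...,0]-.64)<.1)&(abs(P[...,1]+.2)<.08)&(P[...,2]>.068)&(P[...,2]<.085)
T=P[r][:,:2]; print("bar",len(T),T.mean(0),cv2.minAreaRect((T*1000).astype(np.float32)),np.percentile(P[r][:,2],95))
E
```

```text
t 8.68 p [ 0.6202 -0.204   0.2046] y [ 0.277  0.961 -0.011] yaw 73.9 z [-0.027 -0.004 -1.   ] F [-0.  -0.3  0. ] op 0.0501 q [-0.39  0.3   1.32 -0.01  1.55 -1.68]
wrist spot tray_grip 0.95 [ 0.625 -0.205  0.066]
wrist spot tray_lip 0.7 [ 0.547 -0.181  0.013]
wrist spot tray_lip 0.31 [ 0.626 -0.204  0.064]
bar 1648 [ 0.6449019  -0.21068289] ((647.4212036132812, -212.03160095214844), (17.1724853515625, 111.71369171142578), 72.49909973144531) 0.07692376632149397
```

>>> apply_moves(commands=[0,0,0,0,-0.027,-0.025,5,0.3,0,-4,0,0,0,5,0,0,-4,0,0,0,5,0,0,-3,0,0,0,5,0,0,0,0,0,0,5])

```text
t: 9.45
tool_pos: [0.6226, -0.1966, 0.0926]
orientation: [0.496, 3.096, -0.002]
force: [0.3, 0.2, 0.2]
opening: 0.0498
```

```bash
python3 st.py
```

```text
t 9.45 p [ 0.6226 -0.1966  0.0926] y [ 0.313  0.95  -0.   ] yaw 71.8 z [ 0.006 -0.002 -1.   ] F [0.3 0.2 0.2] op 0.0498 q [-0.38  0.35  1.47  0.    1.32 -1.64]
```

>>> apply_moves(commands=[0.2,-0.8,0,0,0,0,5,0,0,-2.4,0,0,0,5,0,0,-2,0,0,0,5,0,0,0,0,0,0,5,0,0,0,0,0,0,1,0,0,0,0,0,0,1,0,0,0,0,0,0,1,0,0,0,0,0,0,1], squeeze=45)

```text
t: 10.45
tool_pos: [0.631, -0.2067, 0.0591]
orientation: [0.495, 3.08, -0.007]
force: [-0.4, 0.0, -2.7]
opening: 0.0156
```

```bash
python3 st.py
```

```text
t 10.45 p [ 0.631  -0.2067  0.0591] y [ 0.313  0.95  -0.001] yaw 71.7 z [ 0.021 -0.008 -1.   ] F [-0.4  0.  -2.7] op 0.0156 q [-0.39  0.4   1.47  0.    1.25 -1.65]
```

>>> apply_moves(commands=[0,0,0,0,0,0,4,0,0,0,0,0,0,4,-0.5,0.1,-1.5,0,0.02,0.01,4,0,0,-0.4,0,0,0,4,0,0,0,0,0,0,4])

```text
t: 11.08
tool_pos: [0.6252, -0.2054, 0.0381]
orientation: [-0.481, -3.104, 0.012]
force: [0.7, 0.2, 0.8]
opening: 0.0398
```

```bash
python3 st.py
```

```text
t 11.07 p [ 0.6252 -0.2054  0.0381] y [ 0.303  0.953 -0.007] yaw 72.4 z [-0.001 -0.007 -1.   ] F [0.7 0.2 0.8] op 0.0398 q [-0.39  0.43  1.48 -0.01  1.24 -1.65]
```

>>> apply_moves(commands=[0,0,0.8,0,0,0,4,0,0,0,0,0,0,1,0,0,0,0,0,0,1,0,0,0,0,0,0,1,0,0,0,0,0,0,1], squeeze=45)

```text
t: 11.7
tool_pos: [0.6258, -0.2056, 0.0476]
orientation: [0.481, 3.103, -0.012]
force: [0.4, 0.6, -1.4]
opening: 0.0156
```

```bash
python3 st.py
```

```text
t 11.7 p [ 0.6258 -0.2056  0.0476] y [ 0.303  0.953 -0.007] yaw 72.4 z [ 0.    -0.008 -1.   ] F [ 0.4  0.6 -1.4] op 0.0156 q [-0.39  0.42  1.47 -0.01  1.25 -1.65]
```

>>> apply_moves(commands=[0,0,1,0,0,0,1,0,0,2,0,0,0,1,0,0,3,0,0,0,1,0,0,4,0,0,0,1,0,0,4,0,0,0,1,0,0,4,0,0,0,1,0,0,4,0,0,0,1,0,0,2,0,0,0,1])

```text
t: 12.7
tool_pos: [0.6217, -0.2039, 0.3007]
orientation: [-0.481, -3.103, 0.011]
force: [0.2, -0.6, -3.3]
opening: 0.0159
```

```bash
python3 - <<'E'
import st
from h import *
im,d,m=look("wrist","w5.png",("roll1",))
E
```

```text
t 12.7 p [ 0.6217 -0.2039  0.3007] y [ 0.303  0.953 -0.007] yaw 72.4 z [-0.002 -0.007 -1.   ] F [ 0.2 -0.6 -3.3] op 0.0159 q [-0.39  0.26  1.19 -0.01  1.69 -1.65]
wrist find roll1 0.92 [ 0.615 -0.216  0.278]
wrist find roll1 0.88 [ 0.607 -0.193  0.278]
```

View pics/w5.png

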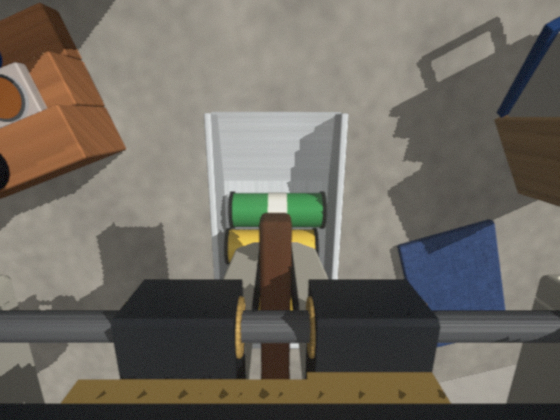

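>>> apply_moves(commands=[0.2,1.5,0,0,0,0.03,1,0.4,3,0,0,0,0.04,1,0.5,4,0,0,0,0.05,1,0.5,4.5,0,0,0,0.05,1,0.5,4.5,0,0,0,0.05,1,0.5,4.5,0,0,0,0.05,1,0.5,4.5,0,0,0,0.05,1,0.5,4.5,0,0,0,0.05,1])

```text
t: 13.8
tool_pos: [0.6516, 0.1198, 0.2877]
orientation: [0.126, -3.121, 0.009]
force: [0.6, -0.5, -2.4]
opening: 0.016
```

```bash
python3 st.py
```

```text
t 13.8 p [0.6516 0.1198 0.2877] y [-0.081  0.997 -0.005] yaw 94.6 z [-0.017 -0.006 -1.   ] F [ 0.6 -0.5 -2.4] op 0.016 q [ 0.11  0.3   1.16 -0.    1.69 -1.55]
```

>>> apply_moves(commands=[0.5,4,0.4,0,0,0.04,1,0.5,3.2,0.3,0,0,0.03,1,0.4,1.8,0,0,0,0.02,1,0.2,0.8,0,0,0,0,1,0,0,0,0,0,0,1])

```text
t: 14.42
tool_pos: [0.6628, 0.2273, 0.2864]
orientation: [0.287, -3.098, 0.011]
force: [0.1, 0.5, -3.2]
opening: 0.0155
```

```bash
cat > tr.py <<'E'
# tray state from tool pose: tray axes from tool; assumes grip fixed
from h import *
import st
s=st.s;R=st.R
b=np.radians(10.6);n=np.array([np.cos(b),np.sin(b),0]);l=np.array([-n[1],n[0],0])
H=np.array([.627,.217,0])
up=-R[:,2]; yt=R[:,1]; xt=np.cross(yt,up)
def L(p): p=p-H; return np.round(1000*np.array([p@n,p@l,p[2]]),1)
O=s["tool_pos"]-xt*.0013-up*.0476
lip=O-.081*xt+.014*up
print("tilt",np.round(np.degrees(np.arcsin(xt[2])),1),"trayyaw",np.round(np.degrees(np.arctan2(xt[1],xt[0])),1),"roll",np.round(np.degrees(np.arcsin(yt[2])),1),"lip(case mm)",L(lip),"bend",L(O-.037*xt),"origin",L(O), "rear",L(O+.08*xt))
z=min((L(O+k*xt)[2],0) for k in np.linspace(-.037,.08,5))
E
python3 tr.py
```

```text
t 14.43 p [0.6628 0.2273 0.2864] y [-0.184  0.983 -0.005] yaw 100.6 z [-0.029 -0.01  -1.   ] F [ 0.1  0.5 -3.2] op 0.0155 q [ 0.26  0.43  1.01 -0.    1.73 -1.5 ]
tilt -1.8 trayyaw 10.6 roll -0.3 lip(case mm) [-46.2   3.4 255.4] bend [ -2.6   3.4 240. ] origin [ 34.4   3.4 238.9] rear [114.3   3.3 236.4]
```

>>> apply_moves(commands=[0,0,-1.5,0.007,-0.04,0,1,0,0,-1.5,0.01,-0.05,0,1,0,0,-1.2,0.01,-0.05,0,1,0,0,-1,0.01,-0.05,0,1,0,0,0,0.008,-0.04,0,1,0,0,0,0,0,0,1])

```text
t: 15.18
tool_pos: [0.6631, 0.2173, 0.2318]
orientation: [-0.253, 2.923, 0.02]
force: [0.1, 0.8, -2.9]
opening: 0.0157
```

```bash
python3 tr.py
```

```text
t 15.18 p [0.6631 0.2173 0.2318] y [-0.172  0.985 -0.005] yaw 99.9 z [ 0.204  0.031 -0.978] F [ 0.1  0.8 -2.9] op 0.0157 q [ 0.25  0.18  1.42 -0.02  1.33 -1.49]
tilt 11.9 trayyaw 9.9 roll -0.3 lip(case mm) [-38.1  -5.7 181.9] bend [  7.8  -6.3 177.3] origin [ 44.   -6.7 184.9] rear [122.3  -7.6 201.4]
```

```bash
python3 - <<'E'
from h import *
look("wrist","w6.png",(),("tray_lip","bin_mouth","bin_handle"))
E
```

```text
wrist spot tray_lip 0.73 [0.588 0.205 0.182]
wrist spot bin_mouth 0.56 [0.592 0.212 0.13 ]
```

View pics/w6.png

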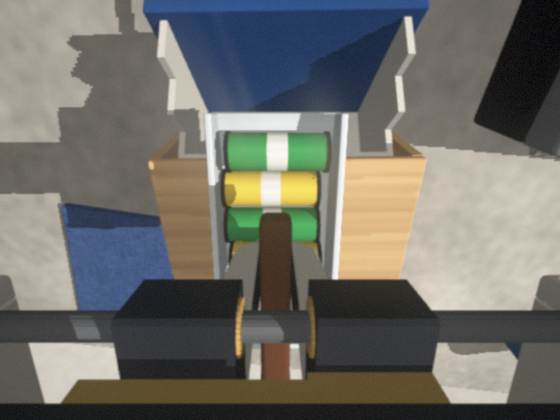

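The wrist view shows the lip at (275,120) over the open tub, with all four rolls queued behind it. Next I tip slowly.

>>> apply_moves(commands=[-0.1,0,0.1,0.007,-0.04,0,1,-0.1,0,0.1,0.006,-0.035,0,1,-0.1,0,0,0.005,-0.025,0,1,-0.1,0,0,0.004,-0.02,0,1,-0.1,0,0,0.004,-0.02,0,1,0,0,0,0,0,0,1,0,0,0,0,0,0,1,0,0,0,0,0,0,1])

```text
t: 16.38
tool_pos: [0.6605, 0.2181, 0.235]
orientation: [-0.24, 2.777, 0.039]
force: [0.4, -0.0, -2.1]
opening: 0.0156
```

```bash
python3 tr.py; python3 - <<'E'
from h import *
m=camera_model("wrist"); look("wrist","w7.png",("roll1",))
for r in find_in("roll1","wrist"): print(round(r["conf"],2),np.round(w(r["point"],m),3))
E
```

```text
t 16.38 p [0.6605 0.2181 0.235 ] y [-0.171  0.985 -0.003] yaw 99.9 z [ 0.343  0.057 -0.938] F [ 0.4 -0.  -2.1] op 0.0156 q [ 0.26  0.04  1.59 -0.04  1.15 -1.47]
tilt 20.3 trayyaw 9.9 roll -0.1 lip(case mm) [-32.3  -4.4 174.8] bend [ 13.8  -5.  177. ] origin [ 48.5  -5.4 189.9] rear [123.5  -6.3 217.7]
wrist find roll1 0.86 [0.569 0.202 0.114]
wrist find roll1 0.66 [0.582 0.203 0.194]
0.86 [0.569 0.202 0.114]
0.66 [0.582 0.203 0.194]
0.56 [0.606 0.207 0.198]
```

>>> apply_moves(commands=[0,0,0,0.004,-0.02,0,1,-0.1,0,0,0.004,-0.02,0,1,-0.1,0,0,0.004,-0.02,0,1,-0.1,0,0,0.004,-0.02,0,1,-0.1,0,0,0.005,-0.03,0,1,0,0,0,0,0,0,1,0,0,0,0,0,0,1,0,0,0,0,0,0,1])

```text
t: 17.52
tool_pos: [0.656, 0.2182, 0.2354]
orientation: [-0.229, 2.658, 0.055]
force: [0.2, -0.9, -1.5]
opening: 0.0153
```

```bash
python3 tr.py; python3 - <<'E'
from h import *
m=camera_model("wrist"); look("wrist","w8.png")
for r in find_in("roll1","wrist"): print(round(r["conf"],2),np.round(w(r["point"],m),3))
E
```

```text
t 17.52 p [0.656  0.2182 0.2354] y [-0.171  0.985 -0.   ] yaw 99.9 z [ 0.451  0.078 -0.889] F [ 0.2 -0.9 -1.5] op 0.0153 q [ 0.27 -0.07  1.74 -0.05  1.   -1.45]
tilt 27.2 trayyaw 9.9 roll -0.0 lip(case mm) [-29.1  -3.4 167.9] bend [ 16.4  -4.  175.5] origin [ 49.3  -4.5 192.5] rear [120.4  -5.4 229.1]
0.88 [0.597 0.195 0.085]
0.85 [0.632 0.204 0.047]
0.77 [0.618 0.197 0.063]
0.68 [0.575 0.198 0.097]
```

View pics/w8.png

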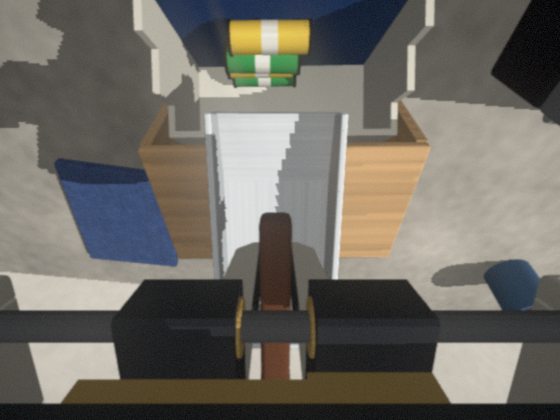

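The tray is empty, and four rolls are stacked in the tub along the blue front near (268,55). I raise, level and go back.

>>> apply_moves(commands=[0,0,2,0,0,0,1,0,0,4,-0.01,0.06,0,1,0,0,3,-0.02,0.12,0,1,0,-2,1,-0.02,0.12,0,1,0,-4,0,-0.02,0.12,-0.03,1,-0.4,-5,0,-0.01,0.05,-0.06,1,-0.4,-5,0,0,0,-0.06,1,-0.4,-5,0,0,0,-0.06,1])

```text
t: 18.62
tool_pos: [0.6446, 0.0067, 0.3501]
orientation: [-0.056, -3.136, 0.002]
force: [0.3, 0.1, -2.5]
opening: 0.0158
```

>>> apply_moves(commands=[-0.4,-5,0,0,0,-0.06,1,-0.4,-5,0,0,0,-0.06,1,-0.4,-5,-1,0,0,-0.06,1,-0.3,-4,-2,0,0,-0.06,1,0,-2,-2,0,0,-0.03,1,0,0,0,0,0,0,1])

```text
t: 19.38
tool_pos: [0.631, -0.2147, 0.3095]
orientation: [0.498, 3.092, -0.007]
force: [0.0, 1.1, -1.7]
opening: 0.0158
```

```bash
python3 tr.py
```

```text
t 19.38 p [ 0.631  -0.2147  0.3095] y [ 0.314  0.949 -0.003] yaw 71.7 z [ 0.009 -0.006 -1.   ] F [ 0.   1.1 -1.7] op 0.0158 q [-0.4   0.29  1.15 -0.    1.7  -1.66]
tilt 0.6 trayyaw -18.3 roll -0.2 lip(case mm) [-147.3 -385.5  275.1] bend [-108.6 -406.9  261.5] origin [ -76.2 -424.8  261.9] rear [  -6.2 -463.4  262.8]
```

>>> apply_moves(commands=[0,0,-3,0,0,0,1,-0.1,0,-5,0,0,0,1,0,0,-5,0,0,0,1,0,0,-5,0,0,0,1,0,0,-3.5,0,0,0,1,0,0,-2,0,0,0,1,0,0,-1,0,0,0,1,0,0,0,0,0,0,1])

```text
t: 20.38
tool_pos: [0.6385, -0.2034, 0.0707]
orientation: [0.468, 3.079, -0.006]
force: [0.6, -0.4, -2.3]
opening: 0.0159
```

```bash
python3 tr.py
```

```text
t 20.38 p [ 0.6385 -0.2034  0.0707] y [0.297 0.955 0.   ] yaw 72.7 z [ 0.026 -0.008 -1.   ] F [ 0.6 -0.4 -2.3] op 0.0159 q [-0.39  0.4   1.45  0.    1.27 -1.66]
tilt 1.6 trayyaw -17.3 roll 0.0 lip(case mm) [-137.9 -377.3   34.8] bend [ -98.7 -398.    22.1] origin [ -66.  -415.3   23.1] rear [   4.7 -452.7   25.3]
```

Tilt is 1.6°, so I level it and lower in small steps, watching the force.

>>> apply_moves(commands=[0,0,-0.8,0.007,0.026,0,1,0,0,-0.7,0,0,0,1,0,0,-0.4,0,0,0,1,0,0,-0.3,0,0,0,1,0,0,0,0,0,0,1])

```text
t: 21.0
tool_pos: [0.6413, -0.2047, 0.0516]
orientation: [0.472, 3.101, -0.003]
force: [0.2, -0.0, -2.1]
opening: 0.0158
```

```bash
python3 tr.py
```

```text
t 21.0 p [ 0.6413 -0.2047  0.0516] y [ 0.298  0.955 -0.001] yaw 72.7 z [ 0.004 -0.003 -1.   ] F [ 0.2 -0.  -2.1] op 0.0158 q [-0.38  0.44  1.43 -0.    1.27 -1.65]
tilt 0.3 trayyaw -17.3 roll -0.1 lip(case mm) [-136.1 -378.8   17.6] bend [ -97.2 -399.4    3.8] origin [ -64.5 -416.7    4. ] rear [   6.2 -454.2    4.4]
```

>>> apply_moves(commands=[0,0,-0.4,0,0,0,1,0,0,-0.2,0,0,0,1,0,0,0,0,0,0,1])

```text
t: 21.38
tool_pos: [0.6419, -0.2048, 0.0478]
orientation: [0.472, 3.099, -0.004]
force: [-0.3, -0.4, -2.1]
opening: 0.0157
```

```bash
python3 tr.py
```

```text
t 21.38 p [ 0.6419 -0.2048  0.0478] y [ 0.298  0.955 -0.001] yaw 72.7 z [ 0.006 -0.003 -1.   ] F [-0.3 -0.4 -2.1] op 0.0157 q [-0.38  0.45  1.43 -0.    1.26 -1.65]
tilt 0.4 trayyaw -17.3 roll -0.1 lip(case mm) [-135.5 -379.    13.7] bend [-9.650e+01 -3.996e+02 -1.000e-01] origin [-6.39e+01 -4.17e+02  2.00e-01] rear [   6.8 -454.4    0.7]
```

>>> apply_moves(commands=[0,0,-0.2,0,0,0,1,0,0,-0.1,0,0,0,1,0,0,0,0,0,0,1])

```text
t: 21.75
tool_pos: [0.6423, -0.2049, 0.0475]
orientation: [0.471, 3.099, -0.004]
force: [-0.1, 0.6, -0.8]
opening: 0.0156
```

```bash
python3 tr.py
```

```text
t 21.75 p [ 0.6423 -0.2049  0.0475] y [ 0.297  0.955 -0.002] yaw 72.7 z [ 0.007 -0.004 -1.   ] F [-0.1  0.6 -0.8] op 0.0156 q [-0.38  0.45  1.43 -0.    1.26 -1.65]
tilt 0.4 trayyaw -17.3 roll -0.1 lip(case mm) [-135.1 -379.2   13.3] bend [ -96.1 -399.8   -0.4] origin [-6.340e+01 -4.172e+02 -1.000e-01] rear [   7.3 -454.6    0.6]
```

The tray is on the ledge. I release and rise.

>>> apply_moves(commands=[0,0,0,0,0,0,4,0,0,0,0,0,0,4,0,0,0,0,0,0,4,0,0,2,0,0,0,4,0,0,4,0,0,0,4,0,0,5,0,0,0,4,0,0,5,0,0,0,4,0,0,0,0,0,0,4])

```text
t: 22.75
tool_pos: [0.6422, -0.205, 0.2184]
orientation: [0.471, 3.094, -0.006]
force: [-0.4, 0.7, 0.5]
opening: 0.04
```

```bash
python3 - <<'E'
import st
from h import *
im,d,m=look("top","t9.png",(),("tray","tray_grip","blower","lens","bin_handle","bin_mouth"))
for r in find_in("roll1","top"): print(round(r["conf"],2),np.round(w(r["point"],m),3))
P=cloud(d,m)
r=(d>0)&(abs(P[...,0]-.489)<.02)&(abs(P[...,1]-.19)<.03)&(P[...,2]>.08); T=P[r]
print("bar",len(T),np.round(np.percentile(T,[5,50,95],0),3) if len(T) else "")
cv2.imwrite("pics/t9z.png",cv2.resize(im[90:300,140:500],None,fx=2.2,fy=2.2))
E
```

```text
t 22.75 p [ 0.6422 -0.205   0.2184] y [ 0.297  0.955 -0.002] yaw 72.7 z [ 0.011 -0.006 -1.   ] F [-0.4  0.7  0.5] op 0.04 q [-0.38  0.32  1.27 -0.    1.54 -1.65]
top spot tray 0.59 [ 0.641 -0.209  0.003]
top spot tray_grip 0.81 [ 0.644 -0.205  0.063]
top spot blower 0.72 [ 0.365 -0.512  0.037]
top spot blower 0.48 [ 0.429 -0.521 -0.001]
top spot lens 0.95 [ 0.495 -0.526  0.103]
top spot bin_handle 0.79 [0.491 0.194 0.108]
top spot bin_mouth 0.98 [0.588 0.213 0.127]
top spot bin_mouth 0.73 [ 0.429 -0.484  0.07 ]
0.74 [ 0.362 -0.503  0.092]
0.7 [0.578 0.196 0.097]
0.7 [ 0.428 -0.48   0.087]
0.38 [0.617 0.188 0.065]
bar 86 [[0.483 0.164 0.106]
 [0.49  0.19  0.111]
 [0.498 0.217 0.114]]
```

View pics/t9z.png

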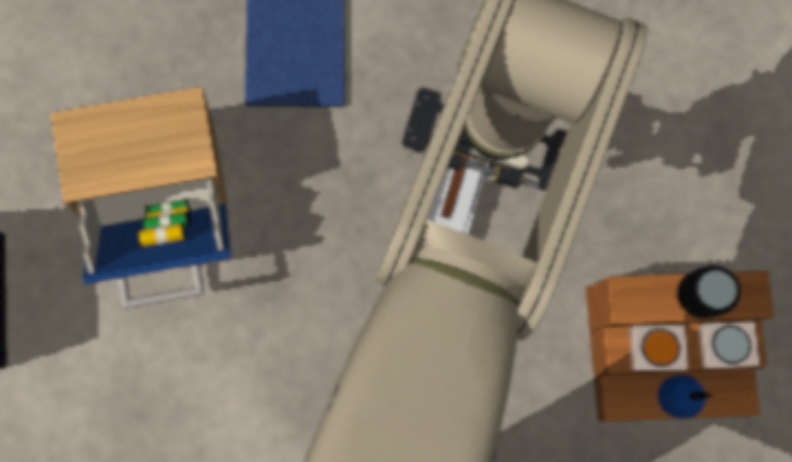

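The top view shows the bin open at (155,215) with the rolls stacked in the tub, the tray on the ledge under the raised gripper, and the riser's items in place. The handle's centre height of 0.105 m puts the front at its stop.

```bash
python3 -c "
from plant import *
print(close_job())"
```

```text
the job is handed in; nothing more can be done
None
```

I opened the bin to its stop and tipped all four film rolls into it. The empty tray is back on the ledge, released, and I handed the job in at about 23 s of the 72 s allowed. No verdict was reported.

My last checks:
- **Bin front:** the handle's centre sits about 105 mm above the ledge and 138 mm in front of the case, which matches fully open.
- **Rolls:** right after tipping, the wrist camera found all four rolls stacked along the blue front inside the tub. The final top picture confirms the stack, but the network picked out only two of them in that view, plus two false hits on the riser.
- **Tray:** it was level within 0.5° with its underside about 0 mm above the ledge just before I released it. It stands about 17 mm from where it started.
- **Riser:** the lens and blower measure within about 3 mm of their first readings. I checked the filters only by eye, and they look unmoved.

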